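# Draw out the work rest beside the hardness tester until its spring button locks

## Task

Lengthen the telescopic work rest for a long specimen: squeeze its spring button to free the bar, draw the bar out of the tube, and let the button pop out fully through the one hole of the dark index plate so that the bar is locked. Work gently, never wrench the latch against the edges of its slot or hole, leave the two steel test blocks and the bolt beside it where they are, and let go at the end.

Things in the scene. Friction and masses are not known exactly. Their poses are not given: they have to be found in the camera images.
- rest: The work rest: fixed aluminium tube 30 mm wide, 34 high, 170 long, level along its own y axis on two posts and a dark foot plate (110 x 150 x 12 mm). Origin: centre of the foot's underside, on the bench, under the tube's middle. Tube axis 75 mm above the bench. A steel bar slides out of its open +y end. Its +x side, away from the robot, has the slot and the dark index plate.
- mouth (a point): Centre of the tube's open end (y = 85 mm in the rest's frame, 75 mm above the bench). From here the bare bar, 22 mm wide (x) and 26 high, sticks out towards +y: 110 mm long up to the cradle when the bar is at 0, more as it is drawn out. Free space beneath it, down to the low bystanders on the bench.
- cradle (a point): Centre of the block of the dark V cradle on the bar's outer end: 46 mm wide in x over its V, 16 thick in y, reaching from 58 to about 115 mm above the bench. At y = 203 mm + bar travel in the rest's frame.
- slot (a point): Centre of the slot in the tube's +x wall, on its outer face: 23 mm long, at y = -40 mm in the rest's frame. The latch nose stands in it at the start, with play.
- bar (a joint): How far the bar is drawn out of the tube, in m: 0 fully in, 0.090 at its end stop. Slides along the rest's +y with about 1.5 N of friction and stays where it is left. It starts between 2 and 10 mm; the nose meets the slot's end at 12.5 mm. The hole of the index plate (dark steel, 74 mm long, on the tube's +x side) is set anew for each job: between 52 and 78 mm of travel.
- button (a joint): How far the spring button is pressed in, in m: 0 fully out, 0.010 at its stop; spring 2 N at first, 4.5 N at the stop. One rigid strip carries the press pad and, inside the tube, the latch nose; both move together towards the rest's -x. The nose clears the wall only beyond 7 mm. Let go between slot and hole, it rides on the wall at 7 mm and pops out by itself at the hole.
- nose (a point): Outer tip of the brass latch nose, 10 mm long in y, 12 high, 75 mm above the bench. At y = -46 mm + bar travel in the rest's frame. Fully out it stands 3 mm proud of the plate (4 mm of the tube). The hole gives it 1.3 mm of play each way. Once out it holds the bar; it may bear on the edges of slot or hole with 30 N at most.
- pad (a point): Centre of the outer face of the black press pad on the bar's +x side, 22 mm long in y, 18 high, 75 mm above the bench, at y = 130 mm + bar travel in the rest's frame. Out, it stands 12 mm proud of the bar's side (23 mm from the bar's axis), pressed to its stop 2 mm: squeezed against the bar's opposite side, the grip is 34 mm wide at first, 24 mm fully pressed.
- plain (a point): Point on the bar's axis, 75 mm above the bench, midway in the 54 mm of bare bar between pad and cradle (y = 168 mm + bar travel in the rest's frame; the bar is 22 mm wide here), where it can be held without touching the pad.
- block_a: Bystander: steel hardness test block, a disc 64 mm across and 15 mm high, lying on the bench on the rest's +x side; origin at the centre of its underside.
- block_b: Bystander: smaller test block, a disc 50 mm across and 12 mm high, on the rest's -x side; origin at the centre of its underside.
- bolt: Bystander: dark bolt specimen 63 mm long, 18 mm head, lying on the bench on the rest's +x side; origin on the bench under its middle.

How it is judged:
By the outcome, as a careful person would: the job done as asked, in the order asked, and still so for the second after the job is handed in, with the robot touching nothing.
It also fails if it takes over 40 s, if anything falls off the work surface, if the arm or the gripper's body presses on something with over 40 N, if the wrist force passes 120 N, or if a joint passes its speed limit or range.

## Robot

A 6-joint arm with a two-finger parallel gripper is mounted at the origin on the work surface. World frame = base frame: x ahead of the robot, y to its left, z up, the work surface at z = 0. Lengths are in m, angles in rad, forces in N, time in s.
With the tool pointing down it reaches from about 0.325 to 0.9 m from the base axis. Payload 6.1 kg.
Tool frame: the origin (TCP) lies between the finger pads; the fingertips stand 8 mm ahead of it and the grasp point (between the pads) lies 11 mm behind it; z points along the fingers, y is the line along which they close (so a half turn about z gives the same grasp; the last joint's range is limited). The gripper opens to 85 mm and grips with 20 to 120 N. Pads are 22 mm wide; open, the fingers measure 114 mm over their backs; the gripper's body (76 mm by 85 mm) begins 54 mm behind the grasp point. The pads swing forward as they close: fully open they stand 13 mm farther back than shut.
Start: joints at [1.047, 0.22, 1.526, -0, 1.395, -0.126], TCP at [0.242, 0.576, 0.213] pointing down, gripper open.
Joint ranges: [-2.98, 2.98], [-0.91, 2.08], [0.09, 2.57], [-1.24, 4.39], [0.2, 2.65], [-2.68, 2.68]. Speed limits (rad/s): [2.57, 2.57, 3.01, 3.14, 3.14, 3.14].

## Interface

Orientations are given as a unit quaternion [w, x, y, z].
In Python, from plant import env, imaging, sign_off gives the robot as it stands.
- The arm moves only by the tool carry_out, never from a script. Its argument "motion" is a list of rows, each an object of numbers: "wx", "wy", "wz": the turn, a rotation vector about the world's x, y, z in degrees; "x", "y", "z": the shift along the world's x, y, z in mm; "jaw": the closure in counts, from 0 (fully open) to 255 (shut). In form: [{"wx": .., "wy": .., "wz": .., "x": .., "y": .., "z": .., "jaw": ..}, ...]. A call has 1 to 8 rows; each row is the pose to reach, as a shift and turn from the pose commanded when the call began; what a row does not reach only later rows make up. A row lasts 1/8 s, in which the tool goes at most 62.5 mm and 10.7 degrees, less where a joint would pass 70% of its speed; a pose out of reach is approached as far as the arm can. A call with a gripper value outside its range is refused whole. The fingers move at their own pace and stop on an object; "force" is the grip in N (left out, the last holds). Time passes only in rows, so rows that repeat a pose let the fingers close. It gives the time, the measured TCP pose, the force, the opening and the grip force at its end, in the units of the state.
- env.sense(): the state, without advancing time (a new reading comes with each control period).
- imaging.camera(name): name is "scene" or "side" or "wrist"; returns a dict with "pixels" (480x640x3 uint8, red, green, blue), "depth" (480x640 float32, m along the optical axis (not along the pixel's ray), 0 where there is no reading), "K" (3x3 intrinsics, pixels), "k1" (the pictures are not rectified: a ray, as slopes to the right and down, at radius r is drawn at 1 + k1 r^2 times it, then the intrinsics apply), "view" (4x4, takes a point from world to camera coordinates). Camera axes: x right, y down, z forward; pixel columns grow to the right and rows downward; lengths in m; the calibration is good to about 2 mm. A picture is of the moment at which its call begins.
- sign_off(): hands the job in; it is judged then, once.
The state is a dict: "t": time; "joint_pos": joint angles; "qvel": joint speeds; "joint_torque": joint torques, N m; "position": TCP position; "eef_rot": TCP orientation; "wrist_force": force on the tool from outside, world axes, zero at the start; "torque": the same for the moment, N m; "opening": opening from 0.0 (shut) to 1.0 (fully open); "gripper_force": force on a finger pad.
Only numpy, scipy, OpenCV 4.12 (cv2) and the standard library are available. Lean on these libraries where they do the work, as an engineer would, in place of code of your own. Each camera call takes 0.05 s, during which the arm holds its last target. There are 200 camera calls.

## Working session

There is one attempt and no reset: what is moved stays moved. The work goes in short steps, Python scripts to look and compute and a tool call to move; the robot and the scene stay as the last step left them, time stands still between calls to the robot, and variables do not carry over. Pictures are saved under pics/ and viewed, at most 10 in all, crops included, and the job is handed in when it is done.

Besides the shell and the picture viewer there is one more tool, called after "Request:" as name([rows], argument=value, ...), one row to a line, values as JSON. carry_out: Moves the arm, as the interface text tells. Its arguments: {"type":"object","properties":{"motion":{"type":"array","items":{"type":"object","properties":{"wx":{"type":"number"},"wy":{"type":"number"},"wz":{"type":"number"},"x":{"type":"number"},"y":{"type":"number"},"z":{"type":"number"},"jaw":{"type":"number"}}}},"force":{"type":"number"}},"required":["motion"]}

```bash
mkdir -p pics; ls; cat > h.py <<'E'
import numpy as np, cv2
from plant import env, imaging, sign_off
def shot(n,f=None):
    c=imaging.camera(n)
    if f: cv2.imwrite('pics/'+f, c['pixels'][:,:,::-1])
    return c
def ray(c,u,v):
    K=c['K']; d=np.array([(u-K[0,2])/K[0,0],(v-K[1,2])/K[1,1]]); s=d.copy()
    for _ in range(20): s=d/(1+c['k1']*(s@s))
    V=np.linalg.inv(c['view']); return V[:3,3], V[:3,:3]@np.array([s[0],s[1],1.])
def onz(c,u,v,z):
    o,d=ray(c,u,v); return o+d*(z-o[2])/d[2]
def pt(c,u,v):
    o,d=ray(c,u,v); return o+d*float(c['depth'][int(v),int(u)])
def cloud(c):
    K=c['K'];v,u=np.mgrid[:480,:640]
    d=np.stack([(u-K[0,2])/K[0,0],(v-K[1,2])/K[1,1]],-1); s=d.copy()
    for _ in range(20): s=d/(1+c['k1']*(s**2).sum(-1,keepdims=True))
    z=c['depth'][...,None]; P=np.concatenate([s*z,z],-1); V=np.linalg.inv(c['view'])
    return P@V[:3,:3].T+V[:3,3]
E
python3 - <<'E'
from h import *
for n in('scene','side','wrist'):
    c=shot(n,n+'0.png'); V=np.linalg.inv(c['view']); print(n,V[:3,3].round(3),V[:3,2].round(2),c['K'][0,0],c['k1'],(c['depth']>0).mean())
s=env.sense();print(s)
E
```

```text
pics
scene [ 1.185 -0.446  0.553] [-0.71  0.43 -0.56] 609.2773653552598 0.02557903861123479 0.99619140625
side [0.236 0.429 0.619] [ 0.44 -0.61 -0.66] 601.476787260667 -0.17323398415928143 0.99595703125
wrist [0.168 0.608 0.374] [ 0.29 -0.12 -0.95] 392.2692308102854 -0.060522372207882265 0.996083984375
{'t': 0.15, 'joint_pos': array([ 1.04690424e+00,  2.21079909e-01,  1.52735910e+00,  1.79593410e-05,
        1.39468591e+00, -1.26094878e-01]), 'qvel': array([-0.00200712, -0.0019564 , -0.00448149,  0.00098726, -0.00059204,
       -0.0001918 ]), 'joint_torque': array([ 2.59119726e-03, -4.97492659e+01, -3.89899027e+01,  5.05795060e-05,
        7.31705615e-03,  2.40222664e-05]), 'position': array([0.24186313, 0.57576825, 0.21202321]), 'eef_rot': array([-2.53005290e-04,  1.97591259e-01,  9.80284197e-01, -7.23206126e-04]), 'wrist_force': array([ 0.00310936, -0.31634253, -0.50019068]), 'torque': array([-0.01690751, -0.01188806,  0.005098  ]), 'gripper_force': 0.0, 'opening': 0.997435540689865}
```

View pics/scene0.png

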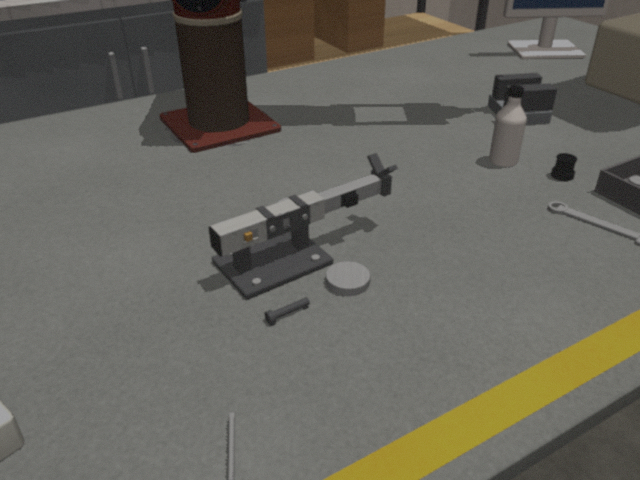

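View pics/side0.png

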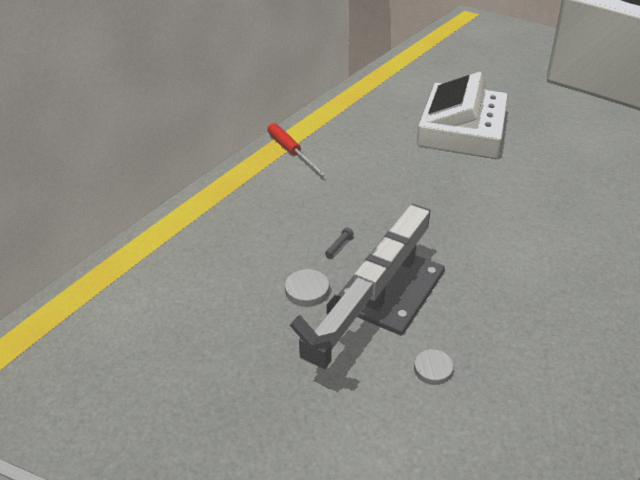

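The scene view shows the brass nose at about (248,236), the index plate along (270–310, 222), the pad at (349,199) and the cradle at (383,180). The side view shows the tube top running from (415,215) to (370,275), the bar ending at the cradle (318,345), block_a at (307,287) and block_b at (434,366).

```bash
python3 - <<'E'
from h import *
cs={n:shot(n) for n in('scene','side')}
c=cs['scene']; 
crop=c['pixels'][150:300,200:410,::-1]; cv2.imwrite('pics/crop1.png',cv2.resize(crop,None,fx=3.8,fy=3.8,interpolation=cv2.INTER_CUBIC))
for n,c in cs.items():
    P=cloud(c); hsv=cv2.cvtColor(c['pixels'],cv2.COLOR_RGB2HSV)
    box=(P[...,0]>.3)&(P[...,0]<.9)&(abs(P[...,1])<.35)
    b=P[box&(P[...,2]<.01)]; print(n,'bench z',np.median(b[:,2]))
    hi=box&(P[...,2]>.080)&(P[...,2]<.100); q=P[hi]
    print('hi n',len(q),'z hist',np.histogram(q[:,2],bins=10,range=(.08,.1))[0])
    (vx,vy,x0,y0)=cv2.fitLine(q[:,:2].astype(np.float32),cv2.DIST_HUBER,0,.001,.001).ravel()
    d=np.array([vx,vy]); t=(q[:,:2]-[x0,y0])@d; l=(q[:,:2]-[x0,y0])@[-vy,vx]
    print('dir',d,np.degrees(np.arctan2(vy,vx)),'ends',[x0,y0]+d*t.min(),[x0,y0]+d*t.max(),t.max()-t.min(),'width',np.percentile(l,[1,99]))
    br=box&(hsv[...,1]>110)&(hsv[...,0]<30)&(hsv[...,0]>8)&(P[...,2]>.05)
    if br.any(): v,u=np.nonzero(br); print('brass',len(u),u.mean(),v.mean(),np.median(P[br],0))
    # low discs: z .010-.017
    lo=(box&(P[...,2]>.008)&(P[...,2]<.02)).astype(np.uint8)
    k,lab,st,ce=cv2.connectedComponentsWithStats(lo)
    for i in range(1,k):
        if st[i,4]>40: q=P[lab==i]; print('low',st[i,4],ce[i].round(),np.median(q,0).round(4),q.min(0).round(3),q.max(0).round(3))
E
```

```text
scene bench z 0.0005445577301501636
hi n 3314 z hist [ 224  217  251  317  546  484 1000  210   39   26]
dir [ 0.05965142 -0.99821925] -86.58019 ends [0.50913842 0.08238687] [ 0.52729681 -0.22147929] 0.30440823414417817 width [-0.02382707  0.01279684]
brass 60 247.23333333333332 236.06666666666666 [ 0.53377848 -0.1763703   0.0783947 ]
low 3662 [273. 263.] [ 0.5314 -0.1359  0.0125] [ 0.464 -0.211  0.008] [ 0.574 -0.054  0.02 ]
low 1112 [348. 276.] [ 0.6152 -0.0619  0.0153] [ 0.579 -0.092  0.008] [ 0.644 -0.026  0.019]
low 383 [286. 309.] [ 0.63   -0.1705  0.0135] [ 0.62  -0.198  0.008] [ 0.638 -0.134  0.019]
low 382 [231. 447.] [ 0.7924 -0.322   0.0154] [ 0.749 -0.339  0.011] [ 0.827 -0.3    0.019]
side bench z -0.001769146179108727
hi n 3980 z hist [ 163  192  497  822  692 1102  309   87   63   53]
dir [ 0.05421252 -0.99852943] -86.89233 ends [0.49965001 0.08157682] [ 0.51605368 -0.22055911] 0.30258090429876594 width [-0.01727024  0.01916674]
low 239 [300. 155.] [ 0.8332 -0.3358  0.0126] [ 0.746 -0.35   0.008] [ 0.888 -0.299  0.02 ]
low 243 [340. 240.] [ 0.6238 -0.1698  0.012 ] [ 0.617 -0.2    0.008] [ 0.635 -0.134  0.018]
low 2885 [405. 293.] [ 0.4849 -0.1264  0.0104] [ 0.454 -0.209  0.008] [ 0.519 -0.056  0.02 ]
low 1172 [307. 285.] [ 0.6075 -0.0576  0.0133] [ 0.577 -0.092  0.008] [ 0.641 -0.027  0.017]
low 104 [347. 286.] [ 0.5607 -0.09    0.0103] [ 0.554 -0.116  0.008] [ 0.566 -0.069  0.016]
low 941 [433. 364.] [ 0.3924 -0.0338  0.0102] [ 0.368 -0.06   0.008] [ 0.417 -0.009  0.014]
```

View pics/crop1.png

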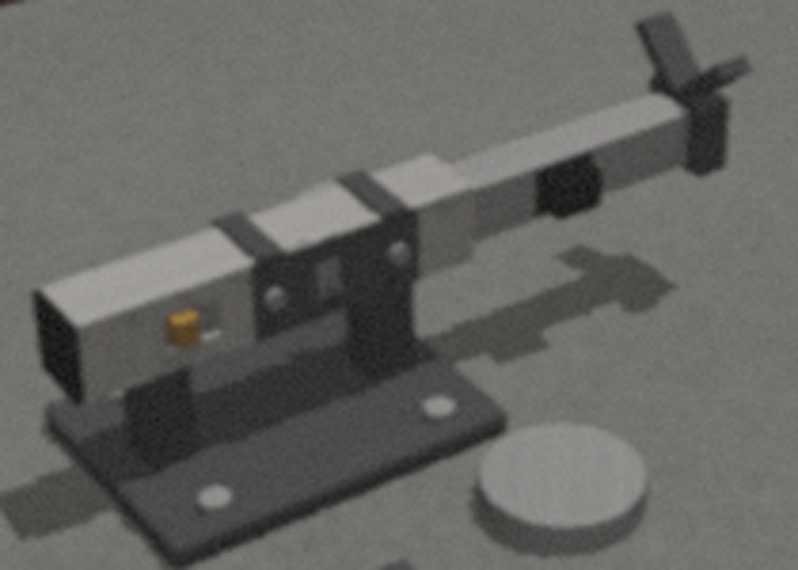

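The enlarged view shows the nose in the slot at crop (184,328), which is full-image (248.4,236.3). The hole in the index plate is a lighter window at crop (329,280), full-image (286.6,223.7). Next I'll measure the top faces.

```bash
python3 - <<'E'
from h import *
for n in('scene','side'):
    c=shot(n); P=cloud(c); g=cv2.cvtColor(c['pixels'],cv2.COLOR_RGB2GRAY)
    reg=(P[...,0]>.44)&(P[...,0]<.58)&(P[...,1]>-.25)&(P[...,1]<.12)&(P[...,2]>.06)&(P[...,2]<.11)
    th,_=cv2.threshold(g[reg].reshape(-1,1),0,255,cv2.THRESH_OTSU)
    print(n,'otsu',th,np.percentile(g[reg],[5,25,50,75,95]))
    m=(reg&(g>(150 if n=='scene' else th))).astype(np.uint8)
    for T in (th,th+15,th+30):
      m=(reg&(g>T)).astype(np.uint8); k,lab,st,ce=cv2.connectedComponentsWithStats(m,connectivity=4)
      for i in range(1,k):
        if st[i,4]<80: continue
        v,u=np.nonzero(lab==i)
        for z in(.092,.088):
            q=np.array([onz(c,a,b,z)[:2] for a,b in zip(u,v)],np.float32)
            r=cv2.minAreaRect(q*1000); print(' T',T,'n',len(u),'px',ce[i].round(1),'z',z,'c',np.round(r[0],1),'size',np.round(r[1],1),'ang',round(r[2],1))
    if n=='scene':
        # points on plate/nose plane: rays with rest x-plane, computed later
        for nm,(u,v) in dict(nose=(248.4,236.3),hole=(286.6,223.7),pad=(350,199)).items():
            o,d=ray(c,u,v); print(nm,'o',o.round(4),'d',d.round(4),'z75',onz(c,u,v,.075).round(4),'cloud',np.median(P[int(v)-1:int(v)+2,int(u)-1:int(u)+2].reshape(-1,3),0).round(4))
E
```

```text
scene otsu 107.0 [ 35.  57.  84. 140. 158.]
 T 107.0 n 718 px [336.9 189.8] z 0.092 c [508.5  -8.6] size [ 32.8 136.2] ang 0.2
 T 107.0 n 718 px [336.9 189.8] z 0.088 c [502.6  -4.8] size [ 33.1 137.4] ang 0.2
 T 107.0 n 323 px [281.9 207.1] z 0.092 c [ 511.1 -110.3] size [30.5 42.2] ang 1.9
 T 107.0 n 323 px [281.9 207.1] z 0.088 c [ 505.2 -107.4] size [30.8 42.5] ang 1.9
 T 107.0 n 649 px [238.4 222.6] z 0.092 c [ 516.5 -180.1] size [31.6 72.5] ang 3.7
 T 107.0 n 649 px [238.4 222.6] z 0.088 c [ 510.7 -177.8] size [31.9 73.2] ang 3.7
 T 122.0 n 680 px [336.8 189.6] z 0.092 c [506.6  -8.7] size [ 31.3 133.7] ang 1.9
 T 122.0 n 680 px [336.8 189.6] z 0.088 c [500.7  -4.9] size [ 31.5 134.8] ang 1.9
 T 122.0 n 307 px [282.  206.9] z 0.092 c [ 511.2 -109.9] size [29.7 41.7] ang 4.3
 T 122.0 n 307 px [282.  206.9] z 0.088 c [ 505.3 -107. ] size [30.  42.1] ang 4.3
 T 122.0 n 628 px [238.2 222.4] z 0.092 c [ 516.  -180.1] size [30.6 72.5] ang 3.7
 T 122.0 n 628 px [238.2 222.4] z 0.088 c [ 510.2 -177.8] size [30.9 73.2] ang 3.7
 T 137.0 n 575 px [335.7 190. ] z 0.092 c [507.7  -8.5] size
[... 2129 characters left out ...]
03.4   7.1] size [ 21.  107.3] ang 3.5
 T 168.0 n 641 px [409.1 220.9] z 0.092 c [ 515.2 -179.7] size [29.7 68.8] ang 3.3
 T 168.0 n 641 px [409.1 220.9] z 0.088 c [ 517.3 -184.3] size [30.  69.3] ang 3.3
 T 168.0 n 416 px [387.9 248.8] z 0.092 c [ 510.7 -110.5] size [28.8 40. ] ang 3.1
 T 168.0 n 416 px [387.9 248.8] z 0.088 c [ 512.8 -114.6] size [29.1 40.3] ang 3.1
 T 168.0 n 370 px [370.  270.8] z 0.092 c [507.9 -61. ] size [29.6 29.9] ang 3.9
 T 168.0 n 370 px [370.  270.8] z 0.088 c [510.  -64.7] size [29.8 30.1] ang 3.9
 T 168.0 n 1003 px [342.8 307.2] z 0.092 c [501.6  11. ] size [ 20.2 105.2] ang 3.7
 T 168.0 n 1003 px [342.8 307.2] z 0.088 c [503.6   7.8] size [ 20.4 106. ] ang 3.7
```

Request:
carry_out([
  {"x": 22,"y": -48,"wz": -5.3},
  {"x": 44,"y": -95,"wz": -10.6},
  {"x": 66,"y": -143,"wz": -16},
  {"x": 88,"y": -191,"wz": -21.2},
  {"x": 110,"y": -239,"wz": -26.5},
  {"x": 132,"y": -286,"wz": -31.8},
  {"x": 153,"y": -334,"wz": -37.1},
  {"x": 175,"y": -382,"wz": -42.4},
], force=20)

```text
$.motion[0]: bad value
```

Request:
carry_out([
  {"x": 22,"y": -48,"wz": -5.3},
  {"x": 44,"y": -96,"wz": -10.6},
  {"x": 66,"y": -143,"wz": -16},
  {"x": 88,"y": -190.6,"wz": -21.3},
  {"x": 88,"y": -190.6,"wz": -21.3},
  {"x": 88,"y": -190.6,"wz": -21.3},
])

```text
$.motion[0]: bad value
```

Request:
carry_out([
  {"wx": 0,"wy": 0,"wz": -5.3,"x": 22,"y": -48,"z": 0,"jaw": 0},
  {"wx": 0,"wy": 0,"wz": -10.6,"x": 44,"y": -95,"z": 0,"jaw": 0},
  {"wx": 0,"wy": 0,"wz": -16,"x": 66,"y": -143,"z": 0,"jaw": 0},
  {"wx": 0,"wy": 0,"wz": -21.2,"x": 88,"y": -191,"z": 0,"jaw": 0},
  {"wx": 0,"wy": 0,"wz": -26.5,"x": 110,"y": -239,"z": 0,"jaw": 0},
  {"wx": 0,"wy": 0,"wz": -31.8,"x": 132,"y": -286,"z": 0,"jaw": 0},
  {"wx": 0,"wy": 0,"wz": -37.1,"x": 153,"y": -334,"z": 0,"jaw": 0},
  {"wx": 0,"wy": 0,"wz": -42.4,"x": 175,"y": -382,"z": 0,"jaw": 0},
], force=20)

```text
t: 1.35
position: [0.4177, 0.1927, 0.2132]
eef_rot: [0.0, 0.54, 0.842, 0.0]
wrist_force: [0.8, 1.2, -0.2]
opening: 1.004
gripper_force: 0.0
```

Request:
carry_out([
  {"wx": 0,"wy": 0,"wz": -5.3,"x": 22,"y": -48,"z": 0,"jaw": 0},
  {"wx": 0,"wy": 0,"wz": -10.6,"x": 44,"y": -96,"z": 0,"jaw": 0},
  {"wx": 0,"wy": 0,"wz": -16,"x": 66,"y": -143,"z": 0,"jaw": 0},
  {"wx": 0,"wy": 0,"wz": -21.3,"x": 88,"y": -190.6,"z": 0,"jaw": 0},
  {"wx": 0,"wy": 0,"wz": -21.3,"x": 88,"y": -190.6,"z": 0,"jaw": 0},
  {"wx": 0,"wy": 0,"wz": -21.3,"x": 88,"y": -190.6,"z": 0,"jaw": 0},
])

```text
t: 2.1
position: [0.5048, 0.0038, 0.2127]
eef_rot: [-0.0, 0.685, 0.728, -0.0]
wrist_force: [-0.8, 0.9, 0.4]
opening: 1.0
gripper_force: 0.0
```

```bash
python3 - <<'E'
from h import *
c=shot('wrist','wrist1.png'); print(c['view'].round(3).tolist(),env.sense()['position'])
E
```

```text
[[0.998, 0.061, -0.001, -0.504], [0.058, -0.948, 0.313, -0.066], [0.018, -0.313, -0.95, 0.373], [0.0, 0.0, 0.0, 1.0]] [0.50470085 0.0043251  0.21276681]
```

View pics/wrist1.png

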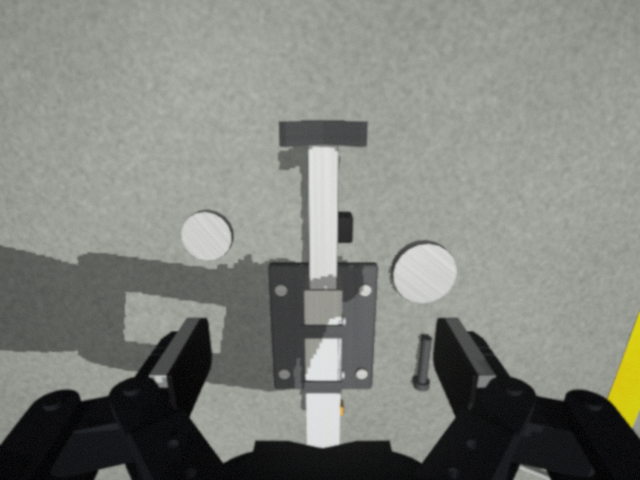

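The wrist view shows the pad at about (345,227), the bar edges at x 309 and 339, the nose at (341,408) and the cradle along rows 122–147. The bar lies centred between the fingers.

```bash
cat >> h.py <<'E'
O=np.array([.5121,-.1306,0]); EX=np.array([.9981,.0615,0]); EY=np.array([-.0615,.9981,0])
def rest(p): p=np.asarray(p)-O; return np.array([p@EX,p@EY,p[2]])*1000
E
python3 - <<'E'
from h import *
c=shot('wrist'); g=cv2.cvtColor(c['pixels'],cv2.COLOR_RGB2GRAY)
print(g[205:250,346].tolist()); print(g[227,300:362].tolist()); print(g[180,300:350].tolist())
for nm,u,v,z in [('pad far',346,212,.084),('pad near top',346,236,.084),('pad outer',352.5,225,.084),('barL',308.5,180,.088),('barR',338.5,180,.088),('cradle near',323,147,.088),('nose',341,408,.078)]:
    print(nm,rest(onz(c,u,v,z)).round(1))
E
```

```text
[167, 168, 163, 169, 166, 164, 147, 102, 60, 39, 35, 32, 39, 44, 50, 49, 51, 53, 52, 51, 48, 51, 48, 49, 47, 46, 44, 47, 48, 46, 46, 48, 46, 46, 47, 45, 44, 52, 92, 140, 161, 166, 166, 165, 168]
[158, 139, 117, 104, 105, 102, 104, 109, 128, 162, 198, 218, 222, 220, 218, 217, 217, 218, 219, 220, 217, 217, 216, 215, 218, 220, 220, 222, 220, 220, 219, 220, 218, 222, 222, 219, 200, 153, 90, 57, 49, 48, 52, 48, 50, 47, 48, 48, 50, 47, 48, 56, 84, 130, 155, 164, 166, 165, 164, 163, 164, 159]
[157, 139, 117, 103, 101, 102, 103, 115, 149, 192, 213, 222, 224, 220, 220, 219, 218, 222, 222, 221, 222, 219, 218, 219, 220, 224, 225, 225, 222, 224, 222, 220, 219, 218, 222, 218, 209, 191, 172, 161, 164, 163, 160, 158, 158, 161, 159, 158, 157, 160]
pad far [ 19.6 145.5  84. ]
pad near top [ 20.  126.4  84. ]
pad outer [ 24.8 135.3  84. ]
barL [ -8.5 170.5  88. ]
barR [ 13.4 170.6  88. ]
cradle near [  2.1 194.2  88. ]
nose [ 19.2 -43.8  78. ]
```

Request:
carry_out([
  {"wx": 0,"wy": 0,"wz": 0,"x": 0.5,"y": -2,"z": -40,"jaw": 0},
  {"wx": 0,"wy": 0,"wz": 0,"x": 0.5,"y": -2,"z": -80,"jaw": 0},
  {"wx": 0,"wy": 0,"wz": 0,"x": 0.5,"y": -2,"z": -115,"jaw": 0},
  {"wx": 0,"wy": 0,"wz": 0,"x": 0.5,"y": -2,"z": -140,"jaw": 60},
  {"wx": 0,"wy": 0,"wz": 0,"x": 0.5,"y": -2,"z": -150,"jaw": 110},
  {"wx": 0,"wy": 0,"wz": 0,"x": 0.5,"y": -2,"z": -150,"jaw": 120},
  {"wx": 0,"wy": 0,"wz": 0,"x": 0.5,"y": -2,"z": -150,"jaw": 120},
], force=20)

```text
t: 3.08
position: [0.5066, 0.0017, 0.0643]
eef_rot: [0.001, 0.685, 0.729, 0.001]
wrist_force: [0.1, 0.2, 0.5]
opening: 0.532
gripper_force: 0.0
```

Request:
carry_out([
  {"wx": 0,"wy": 0,"wz": 0,"x": 0,"y": 0,"z": -1,"jaw": 140},
  {"wx": 0,"wy": 0,"wz": 0,"x": 0,"y": 0,"z": -1,"jaw": 155},
  {"wx": 0,"wy": 0,"wz": 0,"x": 0,"y": 0,"z": -1,"jaw": 165},
  {"wx": 0,"wy": 0,"wz": 0,"x": 0,"y": 0,"z": -1,"jaw": 165},
], force=20)

```text
t: 3.58
position: [0.5087, 0.0014, 0.0646]
eef_rot: [0.003, 0.685, 0.728, 0.002]
wrist_force: [3.1, 2.1, 7.3]
opening: 0.353
gripper_force: 3.3
```

```bash
python3 - <<'E'
from h import *
c=shot('side'); cv2.imwrite('pics/side1.png',cv2.resize(c['pixels'][150:430,200:520,::-1],None,fx=2.4,fy=2.1))
c=shot('scene'); cv2.imwrite('pics/scene1.png',cv2.resize(c['pixels'][90:290,200:460,::-1],None,fx=3,fy=3,interpolation=cv2.INTER_CUBIC))
for i in range(3): shot('scene'); s=env.sense(); print(s['position'].round(4),s['wrist_force'].round(1),s['torque'].round(2),s['opening'],s['gripper_force'])
E
```

```text
[0.5088 0.0014 0.0647] [2.5 1.5 6.5] [ 0.29 -0.56  0.02] 0.35832337774131245 3.2471890363376588
[0.5088 0.0014 0.0647] [2.4 1.5 6. ] [ 0.24 -0.58  0.04] 0.35718258157927385 3.2466689113061875
[0.5088 0.0014 0.0647] [3.2 1.8 5.7] [ 0.27 -0.58  0.06] 0.35651535970719134 3.2468792551662773
```

View pics/scene1.png

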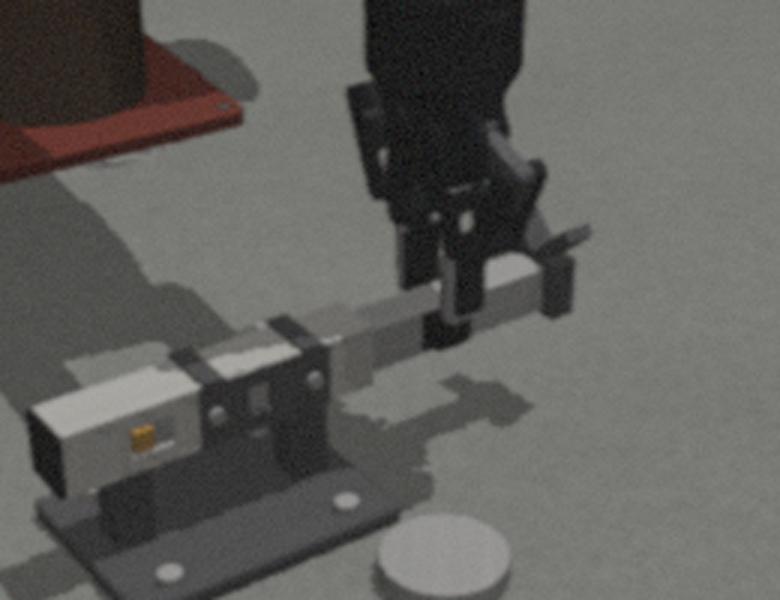

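The scene crop shows the far finger's end at crop (462,320), just over the black pad at (445,345). The nose is still in its slot at (143,437). Whether the finger sits low enough isn't clear here, so I'll check the side view.

View pics/side1.png

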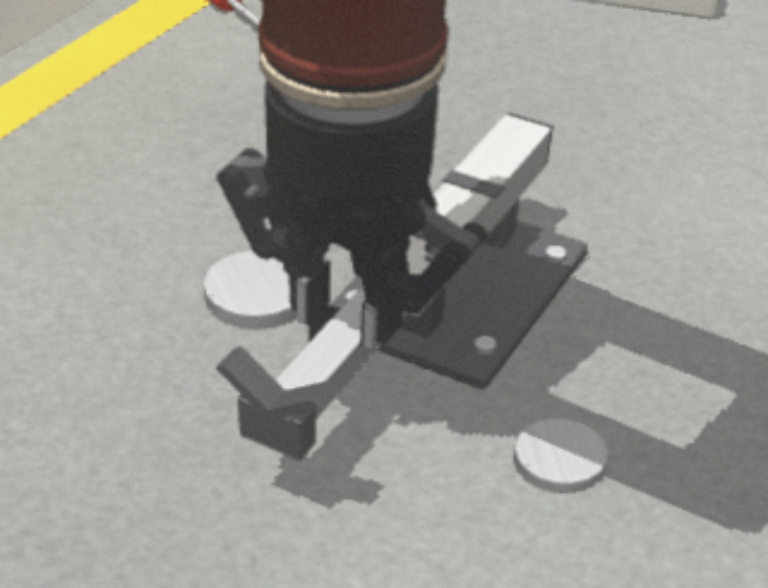

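The side crop shows both fingers straddling the bar. Their lower ends are at crop (373,345) and (300,318), with the pad's dark corner visible below the far finger. I'll measure the fingertip heights.

```bash
python3 - <<'E'
from h import *
for n,uv in (('side',[(u,v) for u,v in [(354,312),(354,309),(354,305),(326,300),(326,297),(326,293),(332,304)]]),('scene',[(354,196),(354,192),(354,188),(350,196),(346,203),(349,184)])):
    c=shot(n);P=cloud(c)
    for u,v in uv:
        print(n,u,v,rest(np.median(P[v-1:v+2,u-1:u+2].reshape(-1,3),0)).round(1),c['pixels'][v,u])
print(rest(env.sense()['position']))
E
```

```text
side 354 312 [-16.6 142.7  91.4] [117 115 115]
side 354 309 [-16.8 142.3  96.7] [119 120 120]
side 354 305 [-16.3 142.5 103.8] [117 114 116]
side 326 300 [ 21.9 142.8  93.2] [117 118 116]
side 326 297 [ 21.6 142.7  97.2] [118 118 117]
side 326 293 [ 21.9 142.3 103.5] [115 118 118]
side 332 304 [ 17.2 137.7  82.4] [54 56 57]
scene 354 196 [ 26.5 131.   85.9] [60 62 63]
scene 354 192 [ 32.9 126.3  97.4] [30 26 32]
scene 354 188 [ 31.3 126.9 103.7] [33 33 35]
scene 350 196 [ 25.2 124.8  87. ] [73 76 74]
scene 346 203 [ 20.5 121.   74. ] [23 21 16]
scene 349 184 [ 24.7 122.4 107.8] [74 72 74]
[  4.77274455 131.9873913   64.65275962]
```

```bash
python3 - <<'E'
from h import *
c=shot('side');P=cloud(c)
for u,v0 in ((354,306),(358,306),(325,290),(331,290)):
    for v in range(v0,v0+34,3): print(u,v,rest(np.median(P[v-1:v+2,u-1:u+2].reshape(-1,3),0)).round(0),c['pixels'][v,u][0])
c=shot('scene');P=cloud(c)
for u in(350,355,359):
    for v in range(180,212,3): print('sc',u,v,rest(np.median(P[v-1:v+2,u-1:u+2].reshape(-1,3),0)).round(0),c['pixels'][v,u][0])
print(env.sense()['position'],env.sense()['joint_pos'])
E
```

```text
354 306 [-17. 142. 102.] 117
354 309 [-16. 142.  96.] 120
354 312 [-17. 142.  92.] 115
354 315 [-16. 141.  85.] 109
354 318 [-10. 130.  65.] 98
354 321 [13. 82. -1.] 113
354 324 [12. 85. -2.] 117
354 327 [ 9. 91. -1.] 118
354 330 [ 7. 95. -1.] 114
354 333 [  4. 100.  -2.] 114
354 336 [  2. 104.  -2.] 115
354 339 [ -1. 109.  -1.] 116
358 306 [-20. 139. 100.] 45
358 309 [-20. 139.  95.] 49
358 312 [-20. 138.  90.] 53
358 315 [11. 74.  6.] 71
358 318 [12. 73. -2.] 114
358 321 [10. 78. -1.] 114
358 324 [ 7. 83. -2.] 117
358 327 [ 5. 87. -3.] 118
358 330 [ 2. 92. -2.] 115
358 333 [-0. 96. -2.] 119
358 336 [ -3. 101.  -3.] 115
358 339 [ -6. 107.  -3.] 121
325 290 [ 23. 142. 108.] 124
325 293 [ 23. 143. 103.] 128
325 296 [ 23. 142.  98.] 125
325 299 [ 23. 142.  93.] 121
325 302 [ 24. 142.  87.] 122
325 305 [65. 75. -2.] 177
325 308 [62. 80. -2.] 175
325 311 [58. 85. -1.] 171
325 314 [56. 89. -2.] 178
325 317 [52. 98.  0.] 190
325 320 [  9. 166.  86.] 222
325 323 [  7. 171.  86.] 220
331 290 [ 19. 136. 104.] 48
331 293 [ 19. 136.  99.] 53
331 296 [ 19. 136.  94.] 49
331 299 [ 19. 136.  89.] 
[... 697 characters left out ...]
5
sc 355 192 [ 32. 128.  97.] 31
sc 355 195 [ 28. 131.  88.] 65
sc 355 198 [ 22. 137.  78.] 30
sc 355 201 [ 22. 137.  73.] 37
sc 355 204 [-60. 199.   3.] 110
sc 355 207 [-57. 198.   1.] 124
sc 355 210 [-50. 193.   0.] 122
sc 359 180 [ 32. 135. 114.] 23
sc 359 183 [ 33. 134. 111.] 22
sc 359 186 [ 33. 134. 105.] 34
sc 359 189 [ 32. 136. 100.] 33
sc 359 192 [ 32. 136.  94.] 37
sc 359 195 [ 12. 152.  74.] 86
sc 359 198 [ 12. 153.  68.] 79
sc 359 201 [-64. 213.   2.] 115
sc 359 204 [-60. 209.   1.] 126
sc 359 207 [-52. 204.   1.] 124
sc 359 210 [-43. 198.   1.] 124
[0.50877743 0.00144236 0.06467036] [-1.52798267e-01  1.00800912e-01  1.95923778e+00  8.51117258e-04
  1.07477681e+00 -2.14176335e-01]
```

The fingertips stand at z ≈ 86–88 mm, about 22 mm above where the TCP reading puts them, so they rest on the edges of the bar and pad. I'll open, lift off, and measure the tips in free air.

Request:
carry_out([
  {"wx": 0,"wy": 0,"wz": 0,"x": 0,"y": 0,"z": 0,"jaw": 110},
  {"wx": 0,"wy": 0,"wz": 0,"x": 0,"y": 0,"z": 10,"jaw": 90},
  {"wx": 0,"wy": 0,"wz": 0,"x": 0,"y": 0,"z": 25,"jaw": 90},
  {"wx": 0,"wy": 0,"wz": 0,"x": 0,"y": 0,"z": 30,"jaw": 90},
  {"wx": 0,"wy": 0,"wz": 0,"x": 0,"y": 0,"z": 30,"jaw": 90},
  {"wx": 0,"wy": 0,"wz": 0,"x": 0,"y": 0,"z": 30,"jaw": 90},
])

```text
t: 4.78
position: [0.5053, 0.0016, 0.0916]
eef_rot: [-0.0, 0.685, 0.728, -0.0]
wrist_force: [0.5, -0.3, -0.4]
opening: 0.645
gripper_force: 0.0
```

```bash
cat > tips.py <<'E'
from h import *
def tips():
    s=env.sense(); p=rest(s['position']); print('TCP rest',p.round(1),'w',s['wrist_force'].round(1),'open mm',round(s['opening']*85,1),'gf',s['gripper_force'])
    for n in('side','scene'):
        c=shot(n); P=cloud(c); R=np.stack([(P-O)@EX,(P-O)@EY,P[...,2]],-1)*1000
        m=(abs(R[...,1]-p[1])<14)&(R[...,2]>92)&(R[...,2]<p[2]+60)&(abs(R[...,0]-p[0])<60)
        m=cv2.erode(m.astype(np.uint8),np.ones((2,2)))>0
        for sg in(-1,1):
            q=R[m&(sg*(R[...,0]-p[0])>0)]
            if len(q)<20: continue
            t=q[q[:,2]<np.percentile(q[:,2],2)+12]
            print(n,sg,len(q),'tip z',np.percentile(q[:,2],[1,3,10]).round(1),'x',np.percentile(t[:,0],[5,50,95]).round(1),'y',np.percentile(t[:,1],[5,95]).round(1))
tips()
E
python3 tips.py
```

```text
TCP rest [  1.4 132.4  91.6] w [ 0.5 -0.3 -0.4] open mm 54.9 gf 0.0
side -1 283 tip z [115.  117.1 121. ] x [-40.6 -33.8 -29.4] y [129.1 143.3]
side 1 349 tip z [113.1 114.8 118.7] x [27.7 28.5 37.5] y [122.8 143. ]
scene -1 256 tip z [115.5 116.4 118.6] x [-29.  -26.8 -25.2] y [122.5 142.2]
scene 1 272 tip z [115.1 116.2 120.9] x [31.4 36.2 42.3] y [122.2 139.2]
```

Tips measured in free air at z ≈ 115 mm with TCP at 91.6, so the real tips stand 23 mm behind the reading; x and y agree. I'll go down to a tip height of about 58 mm.

Request:
carry_out([
  {"wx": 0,"wy": 0,"wz": 0,"x": 0,"y": 0,"z": -15,"jaw": 90},
  {"wx": 0,"wy": 0,"wz": 0,"x": 0,"y": 0,"z": -32,"jaw": 90},
  {"wx": 0,"wy": 0,"wz": 0,"x": 0,"y": 0,"z": -47,"jaw": 90},
  {"wx": 0,"wy": 0,"wz": 0,"x": 0,"y": 0,"z": -56,"jaw": 90},
  {"wx": 0,"wy": 0,"wz": 0,"x": 0,"y": 0,"z": -56,"jaw": 90},
  {"wx": 0,"wy": 0,"wz": 0,"x": 0,"y": 0,"z": -56,"jaw": 90},
])

```text
t: 5.62
position: [0.5061, 0.0015, 0.0363]
eef_rot: [0.0, 0.685, 0.728, 0.0]
wrist_force: [0.3, -0.2, 0.6]
opening: 0.646
gripper_force: 0.0
```

Request:
carry_out([
  {"wx": 0,"wy": 0,"wz": 0,"x": 0,"y": 0,"z": 0,"jaw": 120},
  {"wx": 0,"wy": 0,"wz": 0,"x": 0,"y": 0,"z": 0,"jaw": 145},
  {"wx": 0,"wy": 0,"wz": 0,"x": 0,"y": 0,"z": 0,"jaw": 160},
  {"wx": 0,"wy": 0,"wz": 0,"x": 0,"y": 0,"z": 0,"jaw": 160},
], force=20)

```text
t: 6.12
position: [0.5068, 0.0014, 0.0368]
eef_rot: [0.001, 0.685, 0.728, 0.001]
wrist_force: [3.4, -0.3, 2.9]
opening: 0.371
gripper_force: 1.7
```

```bash
python3 - <<'E'
from h import *
c=shot('scene','scene2.png'); s=env.sense(); print(rest(s['position']),s['wrist_force'],s['opening']*85,s['gripper_force'])
cv2.imwrite('pics/scene2.png',cv2.resize(c['pixels'][130:280,200:410,::-1],None,fx=3.8,fy=3.8,interpolation=cv2.INTER_CUBIC))
E
```

```text
[  2.61946485 132.13602118  36.60227768] [3.25962963 0.2725254  2.13625429] 32.00234324828272 1.7331842333078384
```

View pics/scene2.png

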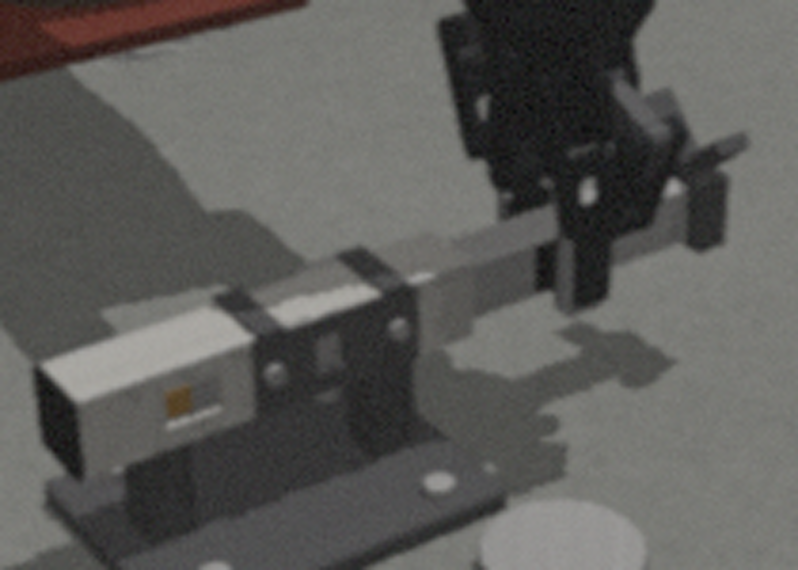

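The finger now covers the pad, at crop (580,270), and the nose at (178,402) has visibly receded into its slot. I'll squeeze fully.

Request:
carry_out([
  {"wx": 0,"wy": 0,"wz": 0,"x": 0,"y": 0,"z": 0,"jaw": 170},
  {"wx": 0,"wy": 0,"wz": 0,"x": 0,"y": 0,"z": 0,"jaw": 180},
  {"wx": 0,"wy": 0,"wz": 0,"x": 0,"y": 0,"z": 0,"jaw": 195},
  {"wx": 0,"wy": 0,"wz": 0,"x": 0,"y": 0,"z": 0,"jaw": 200},
  {"wx": 0,"wy": 0,"wz": 0,"x": 0,"y": 0,"z": 0,"jaw": 200},
], force=20)

```text
t: 6.8
position: [0.5059, 0.0015, 0.0363]
eef_rot: [0.0, 0.685, 0.729, 0.0]
wrist_force: [3.0, -0.6, 5.8]
opening: 0.266
gripper_force: 19.9
```

Request:
carry_out([
  {"wx": 0,"wy": 0,"wz": 0,"x": -0.1,"y": 2,"z": 0,"jaw": 200},
  {"wx": 0,"wy": 0,"wz": 0,"x": -0.3,"y": 5,"z": 0,"jaw": 200},
  {"wx": 0,"wy": 0,"wz": 0,"x": -0.5,"y": 8,"z": 0,"jaw": 200},
  {"wx": 0,"wy": 0,"wz": 0,"x": -0.5,"y": 8,"z": 0,"jaw": 200},
])

```text
t: 7.3
position: [0.5054, 0.0095, 0.0363]
eef_rot: [0.0, 0.685, 0.729, 0.0]
wrist_force: [3.0, 0.3, 5.6]
opening: 0.269
gripper_force: 19.9
```

Request:
carry_out([
  {"wx": 0,"wy": 0,"wz": 0,"x": -0.2,"y": 3,"z": 0,"jaw": 200},
  {"wx": 0,"wy": 0,"wz": 0,"x": -0.4,"y": 7,"z": 0,"jaw": 200},
  {"wx": 0,"wy": 0,"wz": 0,"x": -0.7,"y": 11,"z": 0,"jaw": 200},
  {"wx": 0,"wy": 0,"wz": 0,"x": -0.9,"y": 15,"z": 0,"jaw": 200},
  {"wx": 0,"wy": 0,"wz": 0,"x": -1.2,"y": 20,"z": 0,"jaw": 200},
  {"wx": 0,"wy": 0,"wz": 0,"x": -1.5,"y": 24,"z": 0,"jaw": 200},
  {"wx": 0,"wy": 0,"wz": 0,"x": -1.7,"y": 28,"z": 0,"jaw": 200},
  {"wx": 0,"wy": 0,"wz": 0,"x": -1.7,"y": 28,"z": 0,"jaw": 200},
])

```text
t: 8.3
position: [0.5036, 0.0377, 0.0363]
eef_rot: [0.0, 0.685, 0.729, 0.0]
wrist_force: [2.6, 0.8, 5.3]
opening: 0.27
gripper_force: 19.9
```

```bash
python3 - <<'E'
from h import *
c=shot('scene'); s=env.sense(); print(rest(s['position']),s['wrist_force'],s['opening']*85,s['gripper_force'])
cv2.imwrite('pics/scene3.png',cv2.resize(c['pixels'][130:280,200:410,::-1],None,fx=3.8,fy=3.8,interpolation=cv2.INTER_CUBIC))
E
```

```text
[  1.90905642 168.48664275  36.25473133] [1.97353892 1.08400225 4.93922982] 22.25658323426744 19.97930735349655
```

View pics/scene3.png

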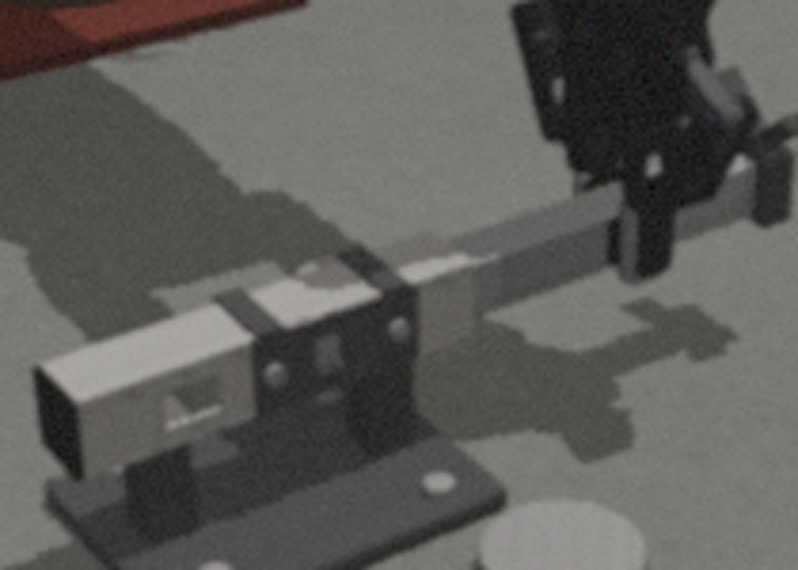

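The slot at crop (195,400) is now empty. The hole is at (329,350), so the bar has travelled about 38 mm. I'll release the pad so the nose rides the wall, then shift to the plain section.

Request:
carry_out([
  {"wx": 0,"wy": 0,"wz": 0,"x": 0,"y": 0,"z": 0,"jaw": 160},
  {"wx": 0,"wy": 0,"wz": 0,"x": 0,"y": 0,"z": 0,"jaw": 90},
  {"wx": 0,"wy": 0,"wz": 0,"x": 0,"y": 0,"z": 0,"jaw": 90},
  {"wx": 0,"wy": 0,"wz": 0,"x": 0,"y": 0,"z": 0,"jaw": 90},
  {"wx": 0,"wy": 0,"wz": 0,"x": -0.8,"y": 12,"z": 0,"jaw": 90},
  {"wx": 0,"wy": 0,"wz": 0,"x": -1.8,"y": 28,"z": 0,"jaw": 90},
  {"wx": 0,"wy": 0,"wz": 0,"x": -2.6,"y": 37.5,"z": 0,"jaw": 90},
  {"wx": 0,"wy": 0,"wz": 0,"x": -3,"y": 37.5,"z": 0,"jaw": 100},
])

```text
t: 9.35
position: [0.5002, 0.0762, 0.0359]
eef_rot: [-0.0, 0.684, 0.729, -0.0]
wrist_force: [-0.1, 0.5, 0.8]
opening: 0.606
gripper_force: 0.0
```

```bash
cat > look.py <<'E'
from h import *
import sys
s=env.sense(); print(rest(s['position']).round(1),s['wrist_force'].round(1),s['opening']*85,s['gripper_force'])
c=shot('scene'); P=cloud(c); hsv=cv2.cvtColor(c['pixels'],cv2.COLOR_RGB2HSV)
m=np.zeros((480,640),bool); m[190:260,230:330]=1
br=m&(hsv[...,1]>100)&(hsv[...,0]<30)&(hsv[...,0]>8); v,u=np.nonzero(br); print('brass',len(u),(u.mean(),v.mean(),rest(onz(c,u.mean(),v.mean(),.075)).round(1)) if len(u) else '')
if len(sys.argv)>1: cv2.imwrite('pics/'+sys.argv[1],cv2.resize(c['pixels'][130:280,200:410,::-1],None,fx=3.8,fy=3.8,interpolation=cv2.INTER_CUBIC))
c=shot('side'); P=cloud(c); g=cv2.cvtColor(c['pixels'],cv2.COLOR_RGB2GRAY)
R=np.stack([(P-O)@EX,(P-O)@EY,P[...,2]],-1)*1000
q=R[(abs(R[...,0])<20)&(R[...,1]>205)&(R[...,2]>60)&(R[...,2]<84)&(g<110)&(R[...,1]<320)]
print('cradle front y',np.percentile(q[:,1],[50,90]).round(1),len(q))
E
python3 look.py
```

```text
[  0.9 207.1  35.9] [-0.1  0.5  0.8] 51.54536403027124 0.0
brass 0 
cradle front y [246.6 247.4] 409
```

Request:
carry_out([
  {"wx": 0,"wy": 0,"wz": 0,"x": -0.3,"y": -1,"z": 0,"jaw": 150},
  {"wx": 0,"wy": 0,"wz": 0,"x": -0.3,"y": -1,"z": 0,"jaw": 180},
  {"wx": 0,"wy": 0,"wz": 0,"x": -0.3,"y": -1,"z": 0,"jaw": 205},
  {"wx": 0,"wy": 0,"wz": 0,"x": -0.3,"y": -1,"z": 0,"jaw": 205},
  {"wx": 0,"wy": 0,"wz": 0,"x": -0.3,"y": -1,"z": 0,"jaw": 205},
], force=20)

```text
t: 10.07
position: [0.501, 0.0738, 0.0361]
eef_rot: [0.001, 0.685, 0.728, 0.0]
wrist_force: [4.9, -0.5, -3.3]
opening: 0.254
gripper_force: 25.1
```

Request:
carry_out([
  {"wx": 0,"wy": 0,"wz": 0,"x": -0.2,"y": 3,"z": 0,"jaw": 205},
  {"wx": 0,"wy": 0,"wz": 0,"x": -0.4,"y": 6,"z": 0,"jaw": 205},
  {"wx": 0,"wy": 0,"wz": 0,"x": -0.6,"y": 9,"z": 0,"jaw": 205},
  {"wx": 0,"wy": 0,"wz": 0,"x": -0.7,"y": 12,"z": 0,"jaw": 205},
  {"wx": 0,"wy": 0,"wz": 0,"x": -0.9,"y": 15,"z": 0,"jaw": 205},
  {"wx": 0,"wy": 0,"wz": 0,"x": -1.1,"y": 18,"z": 0,"jaw": 205},
  {"wx": 0,"wy": 0,"wz": 0,"x": -1.1,"y": 18,"z": 0,"jaw": 205},
])

```text
t: 10.95
position: [0.4999, 0.0916, 0.0361]
eef_rot: [0.001, 0.685, 0.728, 0.0]
wrist_force: [4.4, -1.8, -3.3]
opening: 0.252
gripper_force: 25.2
```

```bash
python3 look.py
```

```text
[  1.5 222.5  36.1] [ 4.4 -1.8 -3.3] 21.403806629742213 25.16011744737625
brass 0 
cradle front y [264.5 265.5] 455
```

Request:
carry_out([
  {"wx": 0,"wy": 0,"wz": 0,"x": -0.1,"y": 1,"z": 0,"jaw": 205},
  {"wx": 0,"wy": 0,"wz": 0,"x": -0.1,"y": 2,"z": 0,"jaw": 205},
  {"wx": 0,"wy": 0,"wz": 0,"x": -0.2,"y": 3,"z": 0,"jaw": 205},
  {"wx": 0,"wy": 0,"wz": 0,"x": -0.2,"y": 4,"z": 0,"jaw": 205},
  {"wx": 0,"wy": 0,"wz": 0,"x": -0.3,"y": 5,"z": 0,"jaw": 205},
  {"wx": 0,"wy": 0,"wz": 0,"x": -0.3,"y": 5,"z": 0,"jaw": 205},
])

```text
t: 11.8
position: [0.4996, 0.0963, 0.0361]
eef_rot: [0.001, 0.685, 0.728, 0.0]
wrist_force: [5.6, -2.6, -2.6]
opening: 0.251
gripper_force: 25.1
```

```bash
python3 look.py
```

```text
[  1.5 227.2  36.1] [ 5.6 -2.6 -2.6] 21.305372279341327 25.148864686489105
brass 12 (np.float64(283.8333333333333), np.float64(221.58333333333334), array([12.4, 15.4, 75. ]))
cradle front y [269.4 270.3] 452
```

Request:
carry_out([
  {"wx": 0,"wy": 0,"wz": 0,"x": 0,"y": 0.7,"z": 0,"jaw": 205},
  {"wx": 0,"wy": 0,"wz": 0,"x": -0.1,"y": 1.4,"z": 0,"jaw": 205},
  {"wx": 0,"wy": 0,"wz": 0,"x": -0.1,"y": 2,"z": 0,"jaw": 205},
  {"wx": 0,"wy": 0,"wz": 0,"x": -0.1,"y": 2,"z": 0,"jaw": 205},
])

```text
t: 12.4
position: [0.4995, 0.0982, 0.0361]
eef_rot: [0.001, 0.685, 0.728, 0.0]
wrist_force: [5.6, -3.1, -2.6]
opening: 0.253
gripper_force: 25.2
```

```bash
python3 look.py scene4.png
```

```text
[  1.5 229.2  36.1] [ 5.6 -3.1 -2.6] 21.506301894070777 25.16379475593567
brass 17 (np.float64(284.47058823529414), np.float64(221.2941176470588), array([12.2, 16.6, 75. ]))
cradle front y [271.3 272.4] 460
```

Request:
carry_out([
  {"wx": 0,"wy": 0,"wz": 0,"x": 0,"y": 0.5,"z": 0,"jaw": 205},
  {"wx": 0,"wy": 0,"wz": 0,"x": -0.1,"y": 1,"z": 0,"jaw": 205},
  {"wx": 0,"wy": 0,"wz": 0,"x": -0.1,"y": 1.5,"z": 0,"jaw": 205},
  {"wx": 0,"wy": 0,"wz": 0,"x": -0.1,"y": 1.5,"z": 0,"jaw": 205},
])

```text
t: 13.0
position: [0.4994, 0.1003, 0.0361]
eef_rot: [0.001, 0.685, 0.728, 0.0]
wrist_force: [5.8, -1.2, -2.7]
opening: 0.253
gripper_force: 25.1
```

```bash
python3 look.py
```

```text
[  1.5 231.2  36.1] [ 5.8 -1.2 -2.7] 21.4708434607451 25.13079196214676
brass 65 (np.float64(286.7230769230769), np.float64(221.92307692307693), array([15.5, 18.4, 75. ]))
cradle front y [273.4 274.3] 455
```

Request:
carry_out([
  {"wx": 0,"wy": 0,"wz": 0,"x": 0,"y": 0,"z": 0,"jaw": 170},
  {"wx": 0,"wy": 0,"wz": 0,"x": 0,"y": 0,"z": 0,"jaw": 110},
  {"wx": 0,"wy": 0,"wz": 0,"x": 0,"y": 0,"z": 0,"jaw": 90},
  {"wx": 0,"wy": 0,"wz": 0,"x": 0,"y": 0,"z": 0,"jaw": 90},
  {"wx": 0,"wy": 0,"wz": 0,"x": 0,"y": 0,"z": 20,"jaw": 90},
  {"wx": 0,"wy": 0,"wz": 0,"x": 0,"y": 0,"z": 60,"jaw": 90},
  {"wx": 0,"wy": 0,"wz": 0,"x": 0,"y": 0,"z": 110,"jaw": 90},
  {"wx": 0,"wy": 0,"wz": 0,"x": 0,"y": 0,"z": 150,"jaw": 90},
])

```text
t: 14.1
position: [0.4988, 0.1006, 0.188]
eef_rot: [0.0, 0.685, 0.728, 0.0]
wrist_force: [0.2, -0.5, 0.0]
opening: 0.652
gripper_force: 0.0
```

```bash
python3 look.py scene5.png
```

```text
[  0.9 231.6 188. ] [ 0.2 -0.5  0. ] 55.38316265976024 0.0
brass 62 (np.float64(286.66129032258067), np.float64(221.98387096774192), array([15.6, 18.2, 75. ]))
cradle front y [273.  274.4] 583
```

View pics/scene5.png

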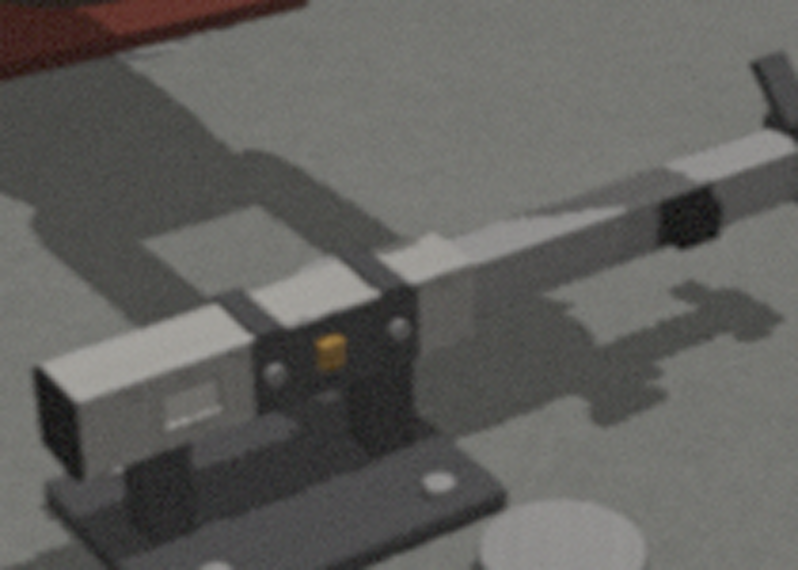

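The nose stands proud through the hole at crop (330,351), the pad is fully out at (690,217), and the gripper is clear. Handing in.

```bash
python3 -c "
from plant import sign_off
print(sign_off())"
```

```text
the job is handed in; nothing more can be done
None
```

The bar is drawn out to about 62 mm and locked, with the spring button fully out through the index-plate hole. The gripper has let go and is clear. The first descent stopped about 20 mm too high and rested the fingers lightly on the pad and bar (about 7 N) before I corrected it. I never touched the bystanders, though I didn't re-measure them at the end. I handed the job in at about 14 s, and no verdict came back.

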